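Present the swallowed ball over the photo mat

TASK

First clear the photo mat by putting both pieces of plaster cast into the kidney dish. Then lift the ball dish by its bow handle, carry it level over the middle of the mat and turn it a quarter turn so that its pouring lip points squarely at the side with the metal scale bar, with the ball staying in the middle of the dish all the while. Finish still holding the dish there, still and level, about 10 cm above the mat, ready for the photo, and leave everything else where it is.

Things in the scene. Friction and masses are not known exactly. Their poses are not given: they have to be found in the camera images.
- photo_mat: Flat grey photo mat fixed to the worktop, 180x180x4. Origin: centre of its underside, on the worktop (z = 0); z up. Its +x axis points from its middle to the edge with the metal scale bar (graduated aluminium strip 16x150, top 8 above the worktop).
- mat_bar (a point): Middle of the top of the mat's scale bar, at (78, 0, 8) in the mat's frame.
- ball_dish: Round shallow steel dish with the ball in it, 156 across, rim 30 high, 0.18 to 0.26 kg, loose. Origin: centre of the underside; z up; +x points to its flat pouring lip. A bow handle arches over its middle along its y axis. At the start it stands on the worktop to the robot's right of the mat, its lip pointing to the mat's -y, give or take 15 degrees.
- dish_lip (a point): Tip of the dish's flat pouring lip (36 wide), at (98, 0, 33) in the dish's frame.
- dish_grip (a point): Centre of the bow handle's grey grip bar, at (0, 0, 99) in the dish's frame: 12 thick along the dish's x, 80 long along its y, 22 high. Take it from above, fingers closing along the dish's x. From its ends a 6 thick wire bow goes down to the rim at y = +75 and -75.
- ball_center (a point): Centre of the loose dark rubber ball, 30 in diameter, 25 g, at rest in the middle of the dish at the start (centre 21 above the dish's underside). Inside, round a flat spot 12 across, the dish is a 9 degree cone that brings the ball to the middle, steeper (35 degrees) outside radius 52.
- offcut_long: Curved piece of plaster cast wall standing on edge on the mat, about 55 long along its x, 11 thick along its y, 24 high at the ends, 21 in the middle, 30 g. Origin: middle of its underside, in the middle of the wall; z up. Its ends bend about 8 towards its +y.
- offcut_short: The shorter such piece, about 38 long along x, 11 thick and of the same height, 20 g; origin and axes likewise, its ends bend about 3 towards +y.
- waste_dish: Steel kidney dish, open above, 245 long along its x, 125 wide along y, 38 high, fixed to the worktop at the robot's left of the mat. Origin: under its middle; z up. Its floor is 4 to 10 above the worktop; the floor is clear from x = -55 to 55 and y = -25 to 42.
- tape_roll: Bystander to leave alone: roll of white surgical tape lying flat, 62 across, 13 high. Origin under its middle.
- pen: Bystander to leave alone: slim ballpoint pen, 145 long. Origin under its middle.
- scissors: Bystander to leave alone: steel surgical scissors, 157 long, lying flat. Origin under its middle.
- pill_jar: Bystander to leave alone: tablet jar with white lid, 50 across, 76 high. Origin under its middle.

How it is judged:
By the outcome, as a careful person would: the job done as asked, in the order asked, and still so for the second after the job is handed in, while the arm keeps its last pose, push and grip.
It also fails if it takes over 67 s, if anything falls off the work surface, if the arm or the gripper's body presses on something with over 40 N, if the wrist force passes 120 N, or if a joint passes its speed limit or range.

ROBOT

A 6-joint arm with a two-finger parallel gripper is mounted at the origin on a cart in front of the work surface, level with it; the furniture and walls round the work are solid. World frame = base frame: x ahead of the robot, y to its left, z up, the work surface at z = 0. Lengths are in m, angles in rad, forces in N, time in s.
With the tool pointing down it reaches from about 0.275 to 0.75 m from the base axis. Payload 10.2 kg.
Tool frame: the origin (TCP) lies at the very end of the fingers, on their centre line; the grasp point (between the pads) lies 19 mm behind it; z points along the fingers, y is the line along which they close (so a half turn about z gives the same grasp; the last joint's range is limited). The gripper opens to 88 mm and grips with 3 to 60 N. Pads are 18 mm wide; open, the fingers measure 123 mm over their backs; the gripper's body (75 mm by 187 mm) begins 45 mm behind the grasp point.
Start: joints at [0.918, 0.313, 1.498, -0, 1.331, -0.223], TCP at [0.219, 0.477, 0.239] pointing down, gripper open.
Joint ranges: [-2.94, 2.94], [-0.97, 2.17], [0.19, 2.56], [-1.23, 4.37], [0.02, 3.11], [-2.88, 2.88]. Speed limits (rad/s): [2.39, 2.39, 3.01, 3.14, 3.14, 3.14].

INTERFACE

Orientations are given as a rotation vector (axis times angle).
In Python, from cell import arm gives the robot as it stands. Calls block until the motion is done:
- arm.reach(position, orientation): joint-space move of the TCP to a pose.
- arm.move_l(position, frame=None, vel=0.15, max_force=None): straight line of the TCP; frame=None keeps the orientation; vel is the mean speed in m/s. With max_force (N) it stops when the force on the tool has changed by that much, and returns True; else False.
- arm.move_joints(angles): joint-space move.
- arm.move_gripper(opening, force=None): opening from 0.0 (shut) to 1.0 (fully open); force is the grip in N (None keeps the last); returns when the fingers have stopped.
- arm.pause(seconds).
- arm.ik(position, orientation): joint angles nearest the present ones, or None.
- arm.snapshot(name): name is "scene" or "top" or "wrist"; returns a dict with "img" (400x640x3 uint8, red, green, blue), "z_map" (400x640 float32, m along the optical axis (not along the pixel's ray), 0 where there is no reading), "mtx" (3x3 intrinsics, pixels), "T" (4x4, takes a point from camera to world coordinates); the wrist camera has in their place "T_tool_cam" (4x4, takes a point from camera to tool coordinates, whose origin is the TCP and whose axes are the flange's). Camera axes: x right, y down, z forward; pixel columns grow to the right and rows downward; lengths in m; the calibration is good to about 2 mm. A picture is of the moment at which its call begins: read the wrist's pose just before it.
A pose or a line that the arm cannot do raises arm.MotionError and nothing moves.
- arm.job_done(): hands the job in; it is judged then, once.
Readings, each from a call of its own:
- arm.current_t(): time.
- arm.current_joint_pos(): joint angles.
- arm.current_qd(): joint speeds.
- arm.current_joint_torque(): joint torques, N m.
- arm.current_ee_pos(): TCP position.
- arm.current_tool_rot(): TCP orientation.
- arm.current_wrist_force(): force on the tool from outside, world axes, zero at the start.
- arm.current_wrist_torque(): the same for the moment, N m.
- arm.current_finger_gap(): opening from 0.0 (shut) to 1.0 (fully open).
- arm.current_finger_force(): force on a finger pad.
Only numpy, scipy, OpenCV 4.12 (cv2) and the standard library are available. Lean on these libraries where they do the work, as an engineer would, in place of code of your own. Each camera call takes 0.05 s, during which the arm holds its last target. There are 200 camera calls.

## Working session

There is one attempt and no reset: what is moved stays moved. The work goes in short steps, each a Python script; the robot and the scene stay as the last script left them, time stands still between calls to the robot, and variables do not carry over. Pictures are saved under pics/ and viewed, at most 10 in all, crops included, and the job is handed in when it is done.

```bash
ls; mkdir -p pics; cat > h.py <<'E'
import numpy as np, cv2
from cell import arm
def snap(n,f=None):
    s=arm.snapshot(n)
    if f: cv2.imwrite('pics/'+f,s['img'][:,:,::-1])
    return s
def ray(s,u,v,z,T=None):
    T=s['T'] if T is None else T
    d=T[:3,:3]@np.linalg.inv(s['mtx'])@np.array([u,v,1.]); o=T[:3,3]
    return o+d*(z-o[2])/d[2]
def cloud(s,T=None):
    T=s['T'] if T is None else T
    v,u=np.mgrid[:400,:640]; z=s['z_map']
    p=np.stack([u*z,v*z,z],-1)@np.linalg.inv(s['mtx']).T
    p=p@T[:3,:3].T+T[:3,3]; p[z==0]=np.nan
    return p
E
python3 - <<'E'
from h import *
for n in ('top','scene'):
    s=snap(n,n+'0.png'); np.savez(n+'0.npz',**s); print(n,s['mtx'],s['T'])
print(arm.current_t(),arm.current_tool_rot(),arm.current_finger_gap())
E
```

```text
pics
top [[393.48012441   0.         321.66568693]
 [  0.         393.48012441 197.0202974 ]
 [  0.           0.           1.        ]] [[-0.02044106 -0.98887949  0.14730754  0.42803555]
 [-0.99975269  0.01892635 -0.01167709 -0.07350407]
 [ 0.00875924 -0.1475098  -0.98902181  1.02352367]
 [ 0.          0.          0.          1.        ]]
scene [[410.09081848   0.         317.46358835]
 [  0.         410.09081848 200.69676052]
 [  0.           0.           1.        ]] [[ 0.67727519 -0.58181152  0.45032619  0.02755927]
 [-0.73555625 -0.54875295  0.39727472 -0.55790656]
 [ 0.01597881 -0.60030456 -0.79961185  1.02909362]
 [ 0.          0.          0.          1.        ]]
0.1 [-6.69803501e-01 -3.06887371e+00  1.58645894e-03] 1.0004665100944432
```

View pics/top0.png

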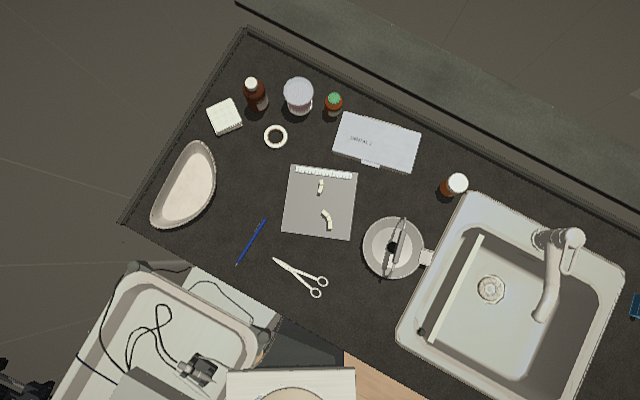

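View pics/scene0.png

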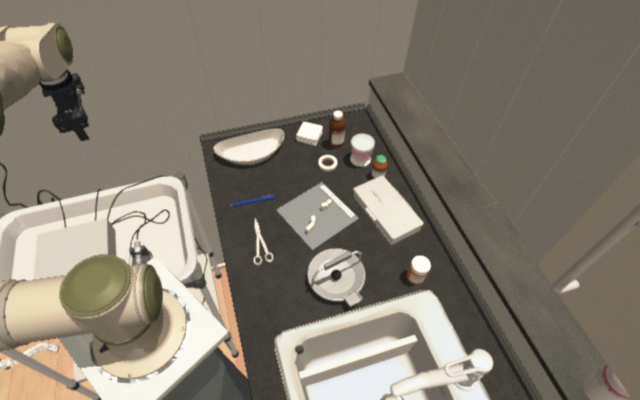

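The top view shows the mat at about (320,202) with the bar on its upper edge, the short piece at (321,187), the long piece at (327,217), the kidney dish at (185,185), and the ball dish at (392,248) with its lip at (427,257). The scene view agrees with this.

```bash
python3 - <<'E'
from h import *
s=dict(np.load('top0.npz')); im=s['img']; P=cloud(s)
hsv=cv2.cvtColor(im,cv2.COLOR_RGB2HSV).astype(int)
np.set_printoptions(precision=4,suppress=True)
def show(name,m,z):
    n,l,st,c=cv2.connectedComponentsWithStats(m.astype(np.uint8))
    for i in range(1,n):
        if st[i,4]>25:
            v,u=np.where(l==i); w=np.array([ray(s,a,b,z)[:2] for a,b in zip(u,v)])
            r=cv2.minAreaRect(w.astype(np.float32)*1000)
            print(name,st[i],'mean',w.mean(0),'rect',r,'zmed',np.nanpercentile(P[l==i][:,2],[10,50,90]))
Z=P[:,:,2]
roi=np.zeros((400,640),bool)
roi[160:245,278:362]=1
b=(hsv[:,:,2]>80)&roi
show('mat',b,0.004)
r2=np.zeros_like(roi); r2[178:234,300:345]=1
show('off',r2&(hsv[:,:,2]>165),0.026)
r3=np.zeros_like(roi); r3[135:232,145:220]=1
show('kid',r3&(hsv[:,:,2]>100),0.035)
r4=np.zeros_like(roi); r4[205:285,355:440]=1
show('dish',r4&(Z>0.015)&(Z<0.045),0.03)
show('grip',r4&(Z>0.09)&(Z<0.13),0.11)
print(hsv[187,321],hsv[217,327],hsv[200,305],Z[187,321],Z[217,327],Z[200,305],Z[100,190])
c=np.hstack([cv2.resize(im[160:245,278:362],(400,400),interpolation=2),cv2.resize(im[205:290,355:440],(400,400),interpolation=2)])
cv2.imwrite('pics/crop0.png',c[:,:,::-1])
E
```

```text
mat [ 281  163   78   78 4762] mean [ 0.5679 -0.0796] rect ((568.785888671875, -79.80335998535156), (181.69223022460938, 182.47142028808594), 81.06939697265625) zmed [0.0024 0.0051 0.0086]
off [313 178  32  54 816] mean [ 0.5784 -0.1151] rect ((557.8735961914062, -102.17729187011719), (79.6972885131836, 136.4786834716797), 88.34870147705078) zmed [0.0027 0.005  0.008 ]
off [319 209  14  24 145] mean [ 0.5179 -0.0968] rect ((515.799560546875, -96.54452514648438), (61.906944274902344, 27.597679138183594), 19.84869384765625) zmed [0.0033 0.0249 0.0294]
kid [ 149  140   67   89 3736] mean [0.607  0.2608] rect ((605.6028442382812, 253.83807373046875), (125.17150115966797, 246.32078552246094), 64.14930725097656) zmed [0.0005 0.0039 0.0341]
dish [362 217  42  61 850] mean [ 0.4579 -0.2254] rect ((455.7160949707031, -228.64527893066406), (86.31501007080078, 153.34674072265625), 71.4553451538086) zmed [0.0166 0.0237 0.0301]
dish [387 221  47  58 887] mean [ 0.4274 -0.3121] rect ((424.40533447265625, -312.2326354980469), (89.3720474243164, 151.71620178222656), 68.78172302246094) zmed [0.0172 0.026  0.0332]
dish [387 242  10  12  87] mean [ 0.4456 -0.2569] rect ((445.9285888671875, -255.97030639648438), (20.586803436279297, 28.596773147583008), 73.19216918945312) zmed [0.0257 0.0316 0.0366]
grip [390 221  16  54 267] mean [ 0.4441 -0.259 ] rect ((443.3691101074219, -258.8826904296875), (14.595178604125977, 126.51356506347656), 72.03018951416016) zmed [0.098  0.1091 0.1124]
[ 28  31 224] [ 31  31 211] [ 22  17 163] 0.026493118653967196 0.025043094192367055 0.004292303423754085 0.03818110091564908
```

View pics/crop0.png

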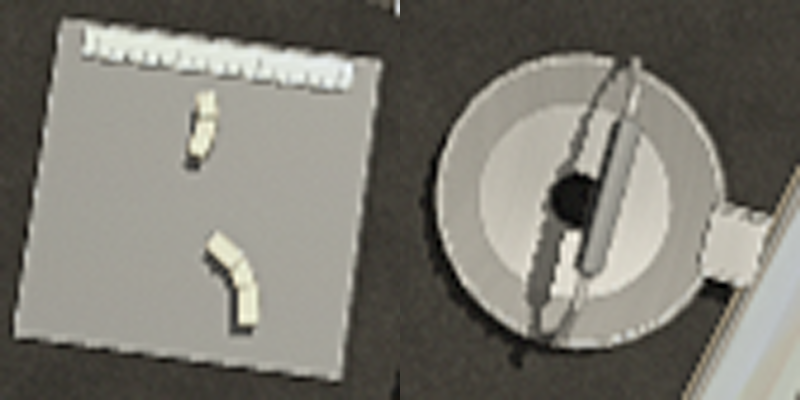

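The crop shows the short piece upright at (203,130) and the long piece at (235,280), curving towards the upper left. The grip bar of the ball dish is tilted about 10° from the image vertical and the lip is at right.

```bash
cat >> h.py <<'E'
from scipy.spatial.transform import Rotation as Ro
np.set_printoptions(precision=4,suppress=True)
def down(deg):
    a=np.radians(deg); c,s=np.cos(a),np.sin(a)
    return Ro.from_matrix(np.array([[-s,c,0],[c,s,0],[0,0,-1]]).T).as_rotvec()
E
python3 - <<'E'
from h import *
s=dict(np.load('top0.npz')); P=cloud(s); Z=P[:,:,2]
m=np.zeros((400,640),np.uint8); m[135:232,145:220]=1
k=m.astype(bool)&(s['img'].min(2)>95)
k=cv2.morphologyEx(k.astype(np.uint8),cv2.MORPH_OPEN,np.ones((3,3)))>0
fl=k&(Z<0.012); w=P[fl][:,:2]; print('floor',fl.sum(),w.mean(0),cv2.minAreaRect(w.astype(np.float32)*1000))
print('rim',cv2.minAreaRect(P[k&(Z>0.03)][:,:2].astype(np.float32)*1000), P[k][:,:2].mean(0))
for n,(a,b,c,d) in dict(box=(110,172,335,420),jar=(170,200,438,468),bott=(60,118,282,345)).items():
    q=P[a:b,c:d].reshape(-1,3); q=q[q[:,2]>0.02]; print(n,q.min(0),q.max(0))
# orientation feasibility
q=arm.current_joint_pos()
for nm,p,az in (('mat',[.569,-.08,.25],[-99,81,-9,171]),('dish',[.444,-.259,.08],[-108,72]),('fin',[.569,-.08,.184],[-9,171]),('kid',[.607,.26,.1],[-26,154,64,-116])):
    for a in az:
        j=arm.ik(p,down(a)); print(nm,a,None if j is None else np.array(j))
arm.reach([.53,-.09,.27],down(-9) if arm.ik([.53,-.09,.27],down(-9)) is not None else down(171))
p=arm.current_ee_pos();r=arm.current_tool_rot()
s=snap('wrist','wrist0.png'); np.savez('wrist0.npz',p=p,r=r,**s)
print(p,r,arm.current_t(),s['T_tool_cam'],s['mtx'])
E
```

```text
floor 2563 [0.6091 0.2647] ((620.6166381835938, 263.7486267089844), (130.70143127441406, 245.28567504882812), 74.02291870117188)
rim ((604.6100463867188, 253.526611328125), (124.05867767333984, 242.7373046875), 63.98292922973633) [nan nan]
box [ 0.6369 -0.3485  0.0205] [ 0.8074 -0.1217  0.0626]
jar [ 0.5733 -0.4427  0.0202] [ 0.6202 -0.3943  0.0813]
bott [ 0.7836 -0.1524  0.02  ] [0.9537 0.0076 0.119 ]
mat -99 [-0.3435  0.4159  1.3229 -0.      1.4028  1.3844]
mat 81 [-0.3435  0.4159  1.3229  0.      1.4028 -1.7572]
mat -9 [-0.3435  0.4159  1.3229  0.      1.4028 -0.1864]
mat 171 None
dish -108 [-0.7563  0.475   1.7192 -0.      0.9474  1.1286]
dish 72 [-0.7563  0.475   1.7192 -0.      0.9474 -2.0129]
fin -9 [-0.3435  0.4664  1.4227  0.      1.2525 -0.1864]
fin 171 None
kid -26 [ 0.2276  0.7322  1.2079 -0.      1.2015  0.6814]
kid 154 [ 0.2276  0.7322  1.2079 -0.      1.2015 -2.4602]
kid 64 [ 0.2276  0.7322  1.2079  0.      1.2015 -0.8894]
kid -116 [0.2276 0.7322 1.2079 0.     1.2015 2.2522]
[ 0.5301 -0.0893  0.27  ] [-2.3876 -2.0418 -0.0002] 2.4583 [[ 0.0013 -0.9493 -0.3144  0.0827]
 [ 1.      0.0013  0.0002  0.0004]
 [ 0.0002 -0.3144  0.9493 -0.1448]
 [ 0.      0.      0.      1.    ]] [[309.8009   0.     321.2857]
 [  0.     309.8009 197.9813]
 [  0.       0.       1.    ]]
```

View pics/wrist0.png

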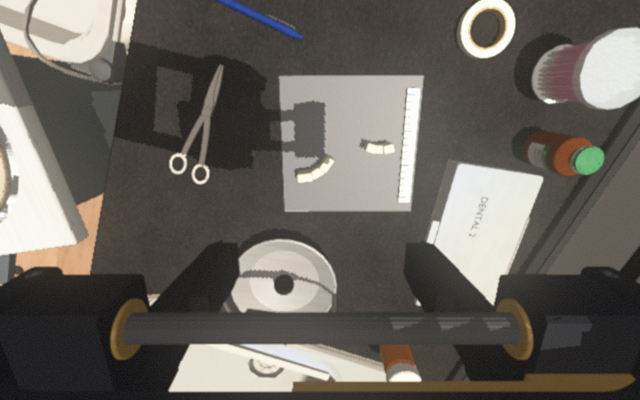

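The wrist view shows the mat corners at about (279,76), (423,76), (410,211) and (285,211), with the bar at right. The short piece is at (380,148) and the long piece at (315,170). The ball is in the dish at (284,285).

```bash
cat >> h.py <<'E'
def wristT(s,p,r):
    T=np.eye(4);T[:3,:3]=Ro.from_rotvec(r).as_matrix();T[:3,3]=p
    return T@s['T_tool_cam']
E
python3 - <<'E'
from h import *
d=dict(np.load('wrist0.npz')); T=wristT(d,d['p'],d['r']); P=cloud(d,T)
im=d['img']; g=im.min(2)
c=np.array([ray(d,u,v,.004,T) for u,v in ((279,76),(423,76),(410,211),(285,211))]); print(c[:,:2],c.mean(0))
hsv=cv2.cvtColor(im,cv2.COLOR_RGB2HSV).astype(int)
def comp(d,P,T,roi,cond,nm):
    m=np.zeros((400,640),np.uint8); a,b,e,f=roi; m[a:b,e:f]=cond[a:b,e:f]
    n,l,st,_=cv2.connectedComponentsWithStats(m); i=1+np.argmax(st[1:,4]); v,u=np.where(l==i)
    w=np.array([ray(d,x,y,.0255,T)[:2] for x,y in zip(u,v)]); r=cv2.minAreaRect(w.astype(np.float32)*1000)
    print(nm,st[i],r,w.mean(0),'z',np.nanpercentile(P[l==i][:,2],[10,50,90]))
    # per-slice curve along long axis
    (cx,cy),(sw,sh),a=r; a=a if sw>sh else a+90
    x=np.array([np.cos(np.radians(a)),np.sin(np.radians(a))]); y=np.array([-x[1],x[0]])
    o=w-np.array([cx,cy])/1e3; X=o@x;Y=o@y
    print(' axis',a)
    for k in range(-3,4):
        q=Y[abs(X-k*.008)<.004]*1e3
        if len(q): print('  x',k*8,'y',q.min().round(1),q.max().round(1))
cond=(g>140)&(hsv[:,:,2]>185)&(hsv[:,:,1]>20)
comp(d,P,T,(135,160,355,399),cond,'short'); comp(d,P,T,(150,190,290,340),cond,'long')
s=dict(np.load('top0.npz')); h2=cv2.cvtColor(s['img'],cv2.COLOR_RGB2HSV).astype(int); c2=(h2[:,:,2]>175)&(h2[:,:,1]>22)
comp(s,cloud(s),s['T'],(178,198,312,330),c2,'tshort'); comp(s,cloud(s),s['T'],(207,234,315,338),c2,'tlong')
m=np.zeros((400,640),np.uint8); m[70:216,270:430]=g[70:216,270:430]>75
m=cv2.morphologyEx(m,cv2.MORPH_CLOSE,np.ones((9,9)))
ct=max(cv2.findContours(m,0,1)[0],key=cv2.contourArea)[:,0]
w=np.array([ray(d,x,y,.004,T)[:2] for x,y in ct]); print('mat',cv2.minAreaRect(w.astype(np.float32)*1000))
E
```

```text
[[ 0.4951  0.0229]
 [ 0.671  -0.0045]
 [ 0.6435 -0.1806]
 [ 0.4685 -0.1533]] [ 0.5695 -0.0789  0.004 ]
short [365 143  31  13 155] ((606.4902954101562, -82.29227447509766), (15.111802101135254, 37.87355041503906), 81.14603424072266) [ 0.6068 -0.0828] z [0.0021 0.0237 0.0267]
 axis 171.14603424072266
  x -16 y -7.6 6.3
  x -8 y -6.3 7.6
  x 0 y -5.1 6.3
  x 8 y -6.3 6.3
  x 16 y -7.6 5.0
long [297 158  38  25 195] ((521.8834838867188, -99.27430725097656), (54.52688980102539, 16.49090576171875), 18.047863006591797) [ 0.5222 -0.0991] z [0.0024 0.0249 0.0268]
 axis 18.047863006591797
  x -24 y -4.1 8.2
  x -16 y -8.2 7.1
  x -8 y -8.2 4.7
  x 0 y -7.6 4.2
  x 8 y -7.5 5.9
  x 16 y -6.3 6.5
  x 24 y -1.6 8.2
tshort [318 179   6  14  52] ((606.464111328125, -83.15398406982422), (11.386138916015625, 34.64567947387695), 82.65528106689453) [ 0.6059 -0.0828] z [0.0232 0.0278 0.0311]
 axis 172.65528106689453
  x -16 y -5.7 2.3
  x -8 y -5.4 5.7
  x 0 y -4.0 4.0
  x 8 y -5.7 4.5
  x 16 y -5.4 2.5
tlong [322 209  11  20  90] ((521.328857421875, -99.19669342041016), (51.5775260925293, 16.096555709838867), 20.534351348876953) [ 0.5213 -0.0991] z [0.011  0.0274 0.0296]
 axis 20.534351348876953
  x -24 y -3.3 8.0
  x -16 y -3.8 6.2
  x -8 y -6.6 3.3
  x 0 y -8.0 2.8
  x 8 y -7.6 5.2
  x 16 y -4.8 8.0
  x 24 y -1.9 7.1
mat ((581.7163696289062, -80.35301971435547), (191.18006896972656, 208.0841522216797), 81.14764404296875)
```

```bash
python3 - <<'E'
from h import *
def pick(xy,az,z,drop):
    arm.move_gripper(0.45,12)
    arm.reach([*xy,.07],down(az)); 
    hit=arm.move_l([*xy,z],vel=.1,max_force=8)
    arm.move_gripper(0.0,12); g=arm.current_finger_gap(); print('gap mm',g*88,'hit',hit,arm.current_ee_pos(),arm.current_t())
    if g*88<6: raise SystemExit('missed')
    arm.move_l([*xy,.09],vel=.15)
    arm.reach([*drop,.09],down(-26))
    print('held',arm.current_finger_gap()*88)
    hit=arm.move_l([*drop,.024],vel=.1,max_force=8)
    arm.move_gripper(0.35); arm.move_l([*drop,.1],vel=.2); print(hit,arm.current_t())
pick((.6063,-.0828),-98,.008,(.630,.250))
pick((.5224,-.1008),-71,.008,(.587,.271))
s=snap('top'); np.savez('top1.npz',**s)
cv2.imwrite('pics/c1.png',np.hstack([cv2.resize(s['img'][130:235,140:245],(400,400)),cv2.resize(s['img'][160:245,278:362],(400,400))])[:,:,::-1])
E
```

```text
gap mm 11.597810829434199 hit False [ 0.6064 -0.0829  0.0082] 6.0333
held 11.665611021690623
False 9.8
gap mm 11.192223324831746 hit False [ 0.5225 -0.1008  0.0082] 12.8167
held 11.314847978337946
False 16.7417
```

View pics/c1.png

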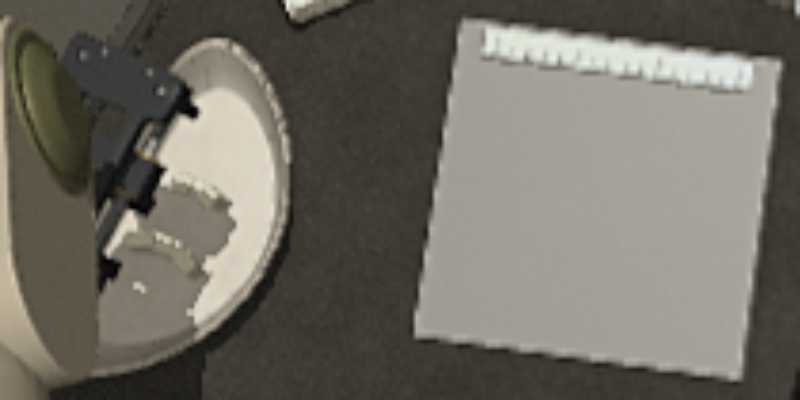

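Both pieces are in the kidney dish, at (200,190) and (165,250) in the left crop. The mat is clear in the right crop. Next I look at the ball dish from close by.

```bash
python3 - <<'E'
from h import *
arm.reach([.48,-.05,.25],down(-60))
arm.move_gripper(0.6,40)
arm.reach([.377,-.237,.25],down(-108))
p=arm.current_ee_pos();r=arm.current_tool_rot()
s=snap('wrist','wrist1.png'); np.savez('wrist1.npz',p=p,r=r,**s); print(p,arm.current_t())
T=wristT(s,p,r); P=cloud(s,T); Z=P[...,2]
m=(np.hypot(P[...,0]-.444,P[...,1]+.259)<.06)&(Z>.09)&(Z<.13)
v,u=np.where(m); print(u.min(),u.max(),v.min(),v.max(),m.sum())
w=P[m]; print('grip',w.mean(0),cv2.minAreaRect(w[:,:2].astype(np.float32)*1000),np.percentile(w[:,2],[5,50,95]))
m=(np.hypot(P[...,0]-.44,P[...,1]+.265)<.085)&(Z>.024)&(Z<.034)&(np.hypot(P[...,0]-.44,P[...,1]+.265)>.05)
print('rim',cv2.minEnclosingCircle(P[m][:,:2].astype(np.float32)*1000))
E
```

```text
[ 0.3774 -0.2364  0.2501] 19.5917
319 332 37 170 1472
grip [ 0.4487 -0.262   0.1065] ((443.711181640625, -260.650634765625), (11.24360179901123, 119.29145812988281), 72.0648193359375) [0.0979 0.1081 0.1097]
rim ((443.76763916015625, -267.4158935546875), 84.14387512207031)
```

View pics/wrist1.png

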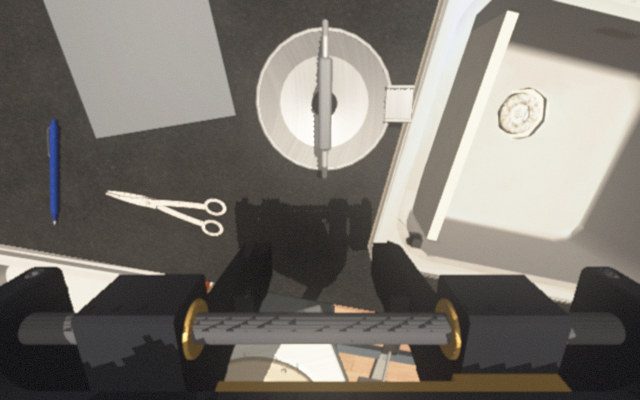

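The view shows the grip bar upright at column 324, rows about 55–150. The rim spans columns 257–391, rows 27–170, and the lip is at (400,103). I still need the bar's centre along its length.

```bash
python3 - <<'E'
from h import *
d=dict(np.load('wrist1.npz')); T=wristT(d,d['p'],d['r']); P=cloud(d,T); Z=P[...,2]
m=(np.hypot(P[...,0]-.444,P[...,1]+.259)<.09)&(Z>.07)&(Z<.13)
x=np.array([np.cos(np.radians(-17.95)),np.sin(np.radians(-17.95))]); 
rows=[]
for v in range(15,180,3):
    c=np.where(m[v])[0]
    if len(c): print(v,len(c),c.min(),c.max(),round(float(np.median(Z[v,c])),4),end=' | ')
print()
wide=[v for v in range(15,185) if m[v].sum()>=10]
a,b=wide[0],wide[-1]; print(a,b)
pa,pb=ray(d,325,a-.5,.110,T),ray(d,325,b+.5,.110,T); print(pa,pb,np.linalg.norm(pa-pb),(pa+pb)/2)
# rim circle from pixel extremes at z=.03
for u,v in ((257,98),(391,98),(324,27),(324,170)): print(ray(d,u,v,.03,T)[:2])
# lip direction: lip mid
print('lip',ray(d,413,104,.033,T))
# ball
k=(d['img'].max(2)<60); k[:85]=0;k[120:]=0;k[:,:305]=0;k[:,345:]=0
v,u=np.where(k); print('ball px',u.min(),u.max(),v.min(),v.max(),ray(d,(u.min()+u.max())/2,(v.min()+v.max())/2,.021,T))
E
```

```text
21 7 322 328 0.078 | 24 6 323 328 0.0823 | 27 7 322 328 0.0873 | 30 7 322 328 0.0912 | 33 7 322 328 0.0953 | 36 7 322 328 0.0982 | 39 7 322 328 0.0989 | 42 7 322 328 0.0978 | 45 7 322 328 0.0985 | 48 7 322 328 0.0986 | 51 7 322 328 0.0988 | 54 6 322 328 0.0996 | 57 11 320 330 0.1075 | 60 14 319 332 0.1087 | 63 14 319 332 0.1081 | 66 14 319 332 0.1081 | 69 14 319 332 0.1083 | 72 13 319 331 0.1084 | 75 13 319 331 0.1085 | 78 13 319 331 0.1085 | 81 13 319 331 0.1092 | 84 13 319 331 0.1086 | 87 13 319 331 0.1085 | 90 13 319 331 0.1086 | 93 13 319 331 0.1088 | 96 13 319 331 0.1083 | 99 13 319 331 0.1085 | 102 13 319 331 0.1082 | 105 13 319 331 0.1084 | 108 13 319 331 0.108 | 111 13 319 331 0.1084 | 114 13 319 331 0.1084 | 117 13 319 331 0.1086 | 120 13 319 331 0.1085 | 123 13 319 331 0.1086 | 126 13 319 331 0.1079 | 129 13 319 331 0.1086 | 132 13 319 331 0.108 | 135 13 319 331 0.1088 | 138 13 319 331 0.1085 | 141 13 319 331 0.1087 | 144 13 319 331 0.1085 | 147 12 319 330 0.1085 | 150 6 322 327 0.0994 | 153 6 322 327 0.0994 | 156 6 322 327 0.0982 | 159 6 322 327 0.0988 | 162 6 322 327 0.0988 | 165 5 322 327 0.0981 | 168 6 322 327 0.0943 | 171 6 322 327 0.0882 | 174 6 322 327 0.0815 | 177 3 323 325 0.0758 | 
57 149
[ 0.4845 -0.2733  0.11  ] [ 0.4098 -0.2496  0.11  ] 0.07837933958661819 [ 0.4471 -0.2614  0.11  ]
[ 0.4753 -0.1913]
[ 0.4293 -0.3343]
[ 0.5198 -0.2843]
[ 0.3736 -0.2378]
lip [ 0.4158 -0.3556  0.033 ]Traceback (most recent call last):
  File "<stdin>", line 19, in <module>
    return umr_minimum(a, axis, None, out, keepdims, initial, where)
ValueError: zero-size array to reduction operation minimum which has no identity
```

```bash
python3 - <<'E'
from h import *
xy=(.447,-.2613)
arm.reach([*xy,.15],down(-108)); 
hit=arm.move_l([*xy,.080],vel=.06,max_force=8)
arm.move_gripper(0.25,45); arm.move_gripper(0.0,45)
print(hit,arm.current_finger_gap()*88,arm.current_finger_force(),arm.current_t())
w0=arm.current_wrist_force()
arm.move_l([*xy,.184],vel=.05); arm.pause(.3)
print(arm.current_ee_pos(),arm.current_wrist_force()-w0,arm.current_wrist_torque(),arm.current_finger_gap()*88,arm.current_t())
s=snap('top'); np.savez('top2.npz',**s)
w=snap('wrist'); np.savez('wrist2.npz',p=arm.current_ee_pos(),r=arm.current_tool_rot(),**w)
cv2.imwrite('pics/c2.png',np.hstack([cv2.resize(s['img'][195:295,350:450],(400,400)),cv2.resize(w['img'][:, 120:520],(400,400))])[:,:,::-1])
E
```

```text
False 11.305945724624673 44.99303285032511 22.4083
[ 0.447  -0.2612  0.1839] [ 0.4837  1.8681 -2.5727] [ 0.0221  0.1217 -0.0707] 11.24277164028127 24.9417
```

View pics/c2.png

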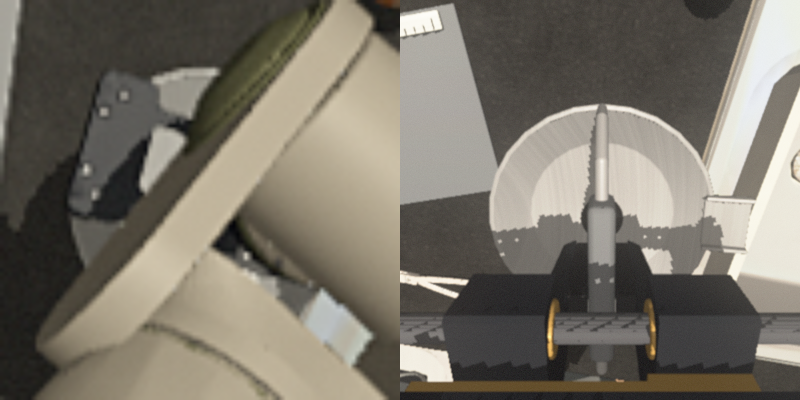

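The dish is lifted, with the ball at mid-dish behind the bar, at (602,215) in the right half. Now I carry it slowly over the mat while turning it, then measure.

```bash
cat >> h.py <<'E'
def level(d,c,az):
    T=wristT(d,d['p'],d['r']); P=cloud(d,T); Z=P[...,2]; w=P-np.append(c,0)
    X=w[...,0]*np.cos(az)+w[...,1]*np.sin(az); Y=-w[...,0]*np.sin(az)+w[...,1]*np.cos(az); R=np.hypot(X,Y)
    zb=d['p'][2]-.080
    m=(R<.0755)&(R>.056)&(abs(Z-zb-.02)<.02)&(abs(Y)>.012)
    h=Z[m]-zb-(R[m]-.056)*np.tan(np.radians(35))   # 35 deg outer cone
    A=np.c_[X[m],Y[m],np.ones(m.sum())]; k=np.ones(m.sum(),bool)
    for _ in range(4):
        f=np.linalg.lstsq(A[k],h[k],rcond=None)[0]; e=h-A@f; k=abs(e)<max(.0015,2*np.std(e[k]))
    print('tilt deg: slope x,y',np.degrees(f[:2]),'h0',f[2],'n',k.sum(),'res',np.std(e[k]), 'X',X[m].min(),X[m].max(),'Y',Y[m].min(),Y[m].max())
    l=(X>.084)&(X<.096)&(abs(Y)<.014)&(abs(Z-zb-.033)<.015)
    print('lip z above under',np.median(Z[l])-zb if l.any() else None,l.sum(), 'meanY',Y[l].mean() if l.any() else None)
E
python3 - <<'E'
from h import *
level(dict(np.load('wrist2.npz')),np.array([.447,-.2613]),np.radians(-108.1))
t0=arm.current_t()
arm.move_l([.5692,-.0793,.184],down(-8.9),vel=.04); print(arm.current_t()-t0); arm.pause(.5)
p=arm.current_ee_pos();r=arm.current_tool_rot(); print(p,Ro.from_rotvec(r).as_matrix())
w=snap('wrist'); d=dict(p=p,r=r,**w); np.savez('wrist3.npz',**d)
level(d,p[:2],np.radians(-8.9))
s=snap('top'); s2=snap('scene'); np.savez('top3.npz',**s); np.savez('scene3.npz',**s2); print(arm.current_t())
cv2.imwrite('pics/c3.png',np.hstack([cv2.resize(s2['img'][120:320,220:420],(400,400)),cv2.resize(w['img'][:, 120:520],(400,400))])[:,:,::-1])
E
```

```text
tilt deg: slope x,y [ 0.3842 -0.0316] h0 0.015177983211720996 n 10674 res 0.0006366550354273499 X -0.07434420732573262 0.07436902119194783 Y -0.0738052470509307 0.07542917351954914
lip z above under 0.031995010698242274 742 meanY 0.00040528960496525137
5.633300000000002
[ 0.5692 -0.0793  0.184 ] [[ 0.1547  0.988   0.    ]
 [ 0.988  -0.1547  0.    ]
 [ 0.      0.     -1.    ]]
tilt deg: slope x,y [-0.2775 -0.3188] h0 0.015123840092941583 n 10571 res 0.0006362907291365647 X -0.07428222645744063 0.07430859351528185 Y -0.07318624402576604 0.07539441469448631
lip z above under 0.03171711586646174 742 meanY 0.00025569321005864694
31.325
```

View pics/c3.png

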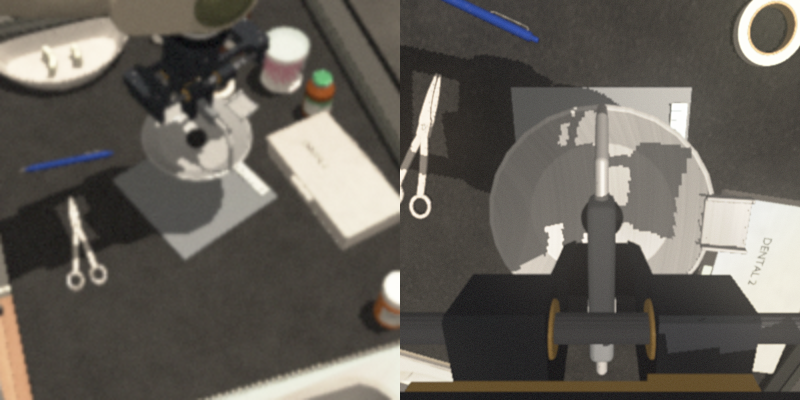

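The dish is over the mat, level within 0.4°, with its lip pointing at the bar side and the ball in the middle. Both pieces are in the kidney dish, and the bystanders in view are where they were.

```bash
python3 -c "
from cell import arm
arm.pause(.5); print(max(abs(arm.current_qd())), arm.current_finger_force()); print(arm.job_done())"
```

```text
0.0019893704900129433 44.99341852962971
the job is handed in; nothing more can be done
None
```

Handed in at about 32 s (result not reported back): both plaster pieces are in the kidney dish, and the arm is holding the ball dish still and level within about 0.4°, 10 cm above the middle of the mat, with the lip pointing squarely at the scale-bar side and the ball in the middle.

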